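# Clamp an amphora neck on the turntable with the ratchet lever

## Task

Clamp the orange amphora neck in the jaws on the iron turntable using only the red ratchet lever: turn the lever clockwise to its stop, then lift it off its serrations, swing it back, let it drop fully home into the teeth, and turn it clockwise again until the resistance at the knob has risen from 6 N running free to about 10 N, so that the neck is held firmly but not crushed. Leave the lever down in its teeth and let go of it; do not touch the neck with the gripper, keep it standing upright, and leave the awl, pebbles and green spout where they are.

Things in the scene. Friction and masses are not known exactly. Their poses are not given: they have to be found in the camera images.
- turntable: Cast-iron turntable, locked: plate 250 mm in diameter, top 60 mm above the bench, crank on its +x side. Origin on its axis at bench level. In its frame the lever's axis is at (0, -85 mm); the moving jaw slides along +y, 10 mm per rad of spindle, towards the neck; a fixed V jaw stands on the +y side.
- axis (a point): Point on the lever's vertical turning axis, 166 mm above the bench, level with the knob's grip point when the lever is down. Below it, from the top: steel stub to 137 mm, red boss 64 mm wide to 129 mm, brass disc 62 mm wide with a ring of 12 upright teeth (30 degrees apart, 6 mm high), iron column 66 mm wide.
- knob (a point): Grip point on the centre line of the upright black knob (cylinder, 22 mm in diameter) that spins freely on the lever's end, 90 mm out from the turning axis; 166 mm above the bench with the lever down. The knob reaches 22 mm above and 36 mm below this point, down to the red arm. Grip it from above; no other thing stands as high as 140 mm in its swing.
- lever (a joint): Swing of the lever about the vertical axis, rad, grows clockwise seen from above (the tightening direction). Hard stops at -0.95 and +0.70. Starts near 0. Every lever direction is free of obstacles at knob height.
- lever_lift (a joint): Lever's height, m: 0 = home in the teeth, 0.0055 = riding on tooth tops, over 0.007 clear, stop 0.014. Lifting takes 7 to 12 N (spring and weight); relieve the turning load first. Teeth have upright flanks and 0.1 rad of play and engage only every 30 degrees (0.524 rad) of swing relative to the brass disc; let down between, the lever rides on the tops and drops in when swung on.
- spindle (a joint): Turn of the brass disc and clamp screw, rad, grows as it tightens; 0 at start; driven by the lever only when in the teeth, else held by friction. Jaws meet the neck at 1.0 to 1.6 rad, not known beforehand. Knob force is 6 N running, then rises 1 N per 9 N of jaw pressure within a few tenths of a rad: over 8.3 N (20 N on the neck) is firm, over 12.5 N (60 N) cracks the neck, 10 N is right.
- jaw: Moving steel jaw with a springy cork face (20 N per mm), 44 x 36 mm. Its origin coincides with the turntable's when open and moves along the turntable's +y as it closes (front face at y = -34 mm from its origin, 67 to 103 mm above the bench).
- neck: Loose orange amphora neck standing upright on the plate between the jaws: 60 mm in diameter, 75 mm tall, rim 72 mm wide; its top is 135 mm above the bench. Origin at the centre of its underside. 0.3 kg, fragile.
- awl: Pale bone awl lying on the bench, 120 mm long, 10 mm thick, origin at its middle, underside. Bystander.
- pebble1: Grey pebble weight, 52 mm wide, 24 mm high, origin under its centre. Bystander.
- pebble2: Grey pebble weight like the other, 52 mm wide, 24 mm high, origin under its centre. Bystander.
- spout: Green-glazed jug spout standing on the bench, 52 mm wide, 56 mm tall, origin under its centre. Bystander.
Things that resemble listed ones, but are neither listed nor needed, are in the scene too. What is meant by the neck is not brown, pink or purple, and is the larger of those in its own colour.

How it is judged:
By the outcome, as a careful person would: the job done as asked, in the order asked, and still so for the second after the job is handed in, with the robot touching nothing.
It also fails if it takes over 72 s, if anything falls off the work surface, if the arm or the gripper's body presses on something with over 40 N, if the wrist force passes 120 N, or if a joint passes its speed limit or range.

## Robot

A 6-joint arm with a two-finger parallel gripper is mounted at the origin on the work surface. World frame = base frame: x ahead of the robot, y to its left, z up, the work surface at z = 0. Lengths are in m, angles in rad, forces in N, time in s.
With the tool pointing down it reaches from about 0.2 to 0.875 m from the base axis. Payload 3.4 kg.
Tool frame: the origin (TCP) lies between the finger pads; the fingertips stand 25 mm ahead of it and the grasp point (between the pads) lies 6 mm ahead of it (r.nose_length is the z of the fingertips in the tool frame, in m); z points along the fingers, y is the line along which they close (so a half turn about z gives the same grasp; the last joint's range is limited). The gripper opens to 94 mm and grips with 3 to 60 N. Pads are 16 mm wide; open, the fingers measure 119 mm over their backs; the gripper's body (75 mm by 177 mm) begins 78 mm behind the grasp point.
Start: joints at [0.99, 0.276, 1.505, -0, 1.361, -0.121], TCP at [0.255, 0.515, 0.23] pointing down, gripper open.
Joint ranges: [-2.89, 2.89], [-0.75, 2.08], [0.22, 2.7], [-1.18, 4.32], [0.11, 2.71], [-2.7, 2.7]. Speed limits (rad/s): [2.57, 2.57, 3.14, 3.14, 3.14, 3.14].

## Interface

Orientations are given as a unit quaternion [w, x, y, z].
In Python, from plant import r, gripper_to, inverse_kinematics, vision, models, telemetry gives the robot as it stands. Calls block until the motion is done:
- r.move_to(position, orientation): joint-space move of the TCP to a pose.
- r.move_l(position, rot=None, vel=0.15, guard=None): straight line of the TCP; rot=None keeps the orientation; vel is the mean speed in m/s. With guard (N) it stops when the force on the tool has changed by that much, and returns True; else False.
- r.movej(angles): joint-space move.
- gripper_to(opening, f_grip=None): finger opening in m; f_grip is the grip in N (None keeps the last); returns when the fingers have stopped.
- r.hold(seconds).
- inverse_kinematics(position, orientation): joint angles nearest the present ones, or None.
- vision.snapshot(name): name is "scene" or "top" or "wrist"; returns the picture (384x512x3 uint8, red, green, blue); there is no depth.
- vision.get_calibration(name): a dict with "fx", "fy", "cx", "cy" (pixels), "position" and "orientation" of the camera in the world. Camera axes: x right, y down, z forward; pixel columns grow to the right and rows downward; lengths in m; the calibration is good to about 2 mm. A picture is of the moment at which its call begins: read the wrist's pose just before it. get_calibration takes no time and is no camera call; for the wrist camera it gives the pose at the moment of the call.
A pose or a line that the arm cannot do raises r.PlanningError and nothing moves.
- r.sign_off(): hands the job in; it is judged then, once.
Trained networks look in the newest picture that a camera, given by its name, has taken for a name from the list of things; names that differ only in an ending like _2 or _b are one class to them, and where a whole thing is asked for, a point or a joint stands for the part that bears it (a point fixed in the world has none). Each returns a list of dicts, best first, with "score" (0 to 1); they miss things now and then, are a little off and sometimes report something else, mostly with a low value. They report only what shows in the picture. A call takes as long as a camera call. They do not tell look-alikes from the thing itself.
- models.boxes_of(thing, camera): "at" ([x, y, z] in m, in world coordinates, good to about 4 mm: the middle of the surface that is visible of it).
- models.regions_of(thing, camera): "pixels" (384x512 bool, what is visible of it).
- models.mark_of(thing, camera): "at" ([x, y, z] in m, in world coordinates, good to about 4 mm: a listed point, or the origin of a listed thing).
Readings, each from a call of its own:
- telemetry.current_t(): time.
- telemetry.current_joints(): joint angles.
- telemetry.current_dq(): joint speeds.
- telemetry.current_joint_efforts(): joint torques, N m.
- telemetry.current_ee_pos(): TCP position.
- telemetry.current_tool_rot(): TCP orientation.
- telemetry.current_wrist_force(): force on the tool from outside, world axes, zero at the start.
- telemetry.current_torque(): the same for the moment, N m.
- telemetry.current_opening(): finger opening in m.
- telemetry.current_finger_force(): force on a finger pad.
Only numpy, scipy, OpenCV 4.12 (cv2) and the standard library are available. Lean on these libraries where they do the work, as an engineer would, in place of code of your own. Each camera call takes 0.05 s, during which the arm holds its last target. There are 200 camera calls.

## Working session

There is one attempt and no reset: what is moved stays moved. The work goes in short steps, each a Python script; the robot and the scene stay as the last script left them, time stands still between calls to the robot, and variables do not carry over. Pictures are saved under pics/ and viewed, at most 10 in all, crops included, and the job is handed in when it is done.

```bash
mkdir -p pics; ls; python3 - <<'E'
from plant import r, vision, models, telemetry as t
import cv2,numpy as np
a=vision.snapshot("scene");b=vision.snapshot("top")
cv2.imwrite("pics/a.png",cv2.cvtColor(np.vstack([a,b])[:, :],cv2.COLOR_RGB2BGR)[:, :] if 0 else cv2.resize(cv2.cvtColor(np.hstack([a,b]),cv2.COLOR_RGB2BGR),(800,300)))
cv2.imwrite("pics/top.png",cv2.cvtColor(b,cv2.COLOR_RGB2BGR))
for n in ["knob","axis","neck","turntable","jaw"]:
  for c in ["scene","top"]:
    print(n,c,[(np.round(d["at"],4).tolist(),round(d["score"],2)) for d in models.mark_of(n,c)])
print(t.current_t(),t.current_wrist_force(),t.current_tool_rot(),vision.get_calibration("top"))
E
```

```text
pics
knob scene [([0.6356, -0.0557, 0.1666], 0.89)]
knob top [([0.6332, -0.0574, 0.1647], 0.93)]
axis scene [([0.6108, 0.0286, 0.165], 0.55)]
axis top [([0.6093, 0.0303, 0.1663], 0.67)]
neck scene [([0.5156, -0.104, -0.0006], 0.97), ([0.376, 0.0619, 0.0052], 0.83), ([0.5916, 0.1117, 0.0593], 0.8), ([0.3849, 0.1669, -0.0006], 0.65), ([0.6526, 0.34, 0.0022], 0.6)]
neck top [([0.5957, 0.1155, 0.0582], 0.93), ([0.3714, 0.0617, 0.0021], 0.93), ([0.3832, 0.1692, -0.0], 0.66), ([0.518, -0.1064, 0.004], 0.65), ([0.6521, 0.3414, -0.0024], 0.57)]
turntable scene [([0.5907, 0.116, -0.0017], 0.98), ([0.61, 0.0291, 0.164], 0.54)]
turntable top [([0.5902, 0.1117, 0.0015], 0.58)]
jaw scene []
jaw top [([0.5928, 0.112, -0.0021], 0.63)]
0.6 [-0.04411253  0.34820776 -0.1325775 ] [2.55082705e-05 2.27913566e-01 9.73681366e-01 5.69979269e-05] {'fx': 477.9456987403892, 'fy': 477.9456987403892, 'cx': 260.40348516145735, 'cy': 191.47229152351, 'position': array([0.44961111, 0.0272168 , 1.2029849 ]), 'orientation': array([ 0.02991405, -0.70290181,  0.71032958, -0.02158897])}
```

View pics/top.png

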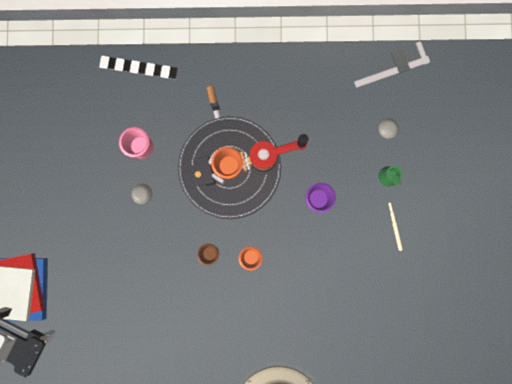

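View pics/a.png

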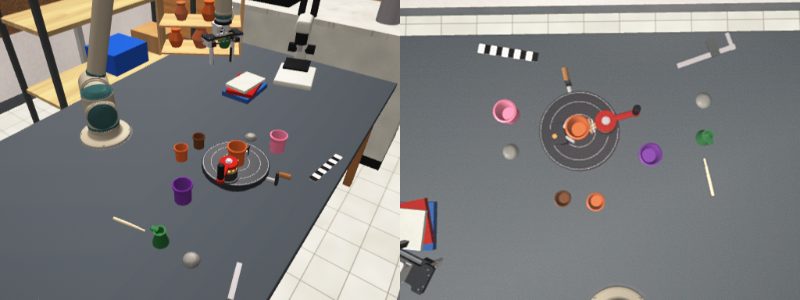

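The neck candidates in the top view are:
- large orange at (228,164), on the turntable between the jaws
- small orange at (250,258)
- brown at (208,254)
- pink at (136,142)
- purple at (321,198)

I choose (228,164), the larger orange one. The lever knob is at (303,141) and the axis at (263,155). Next I move above the knob, refine its position with the wrist camera, and take the close crop.

```bash
cat > h.py <<'E'
from plant import r, gripper_to, inverse_kinematics, vision, models, telemetry as t
import numpy as np, cv2
def quat(phi, flip=True):          # tool down, tool x along phi (+pi if flip)
    a=(phi+(np.pi if flip else 0))/2
    return np.array([0,np.cos(a),np.sin(a),0])
def unit(phi): return np.array([np.cos(phi),np.sin(phi),0])
E
python3 - <<'E'
from h import *
A=np.array([.610,.0295,0]); K=np.array([.6345,-.0565,0])
phi=np.arctan2(*(K-A)[1::-1]);print(phi)
for flip in (0,1):
  print(flip,[np.round(q[[0,5]],2).tolist() if (q:=inverse_kinematics(A+.09*unit(p)+[0,0,.16],quat(p,flip))) is not None else None for p in (phi-.7,phi,phi+.95)])
f=True
v=[]
for i,(d,z) in enumerate([(0.03,.30),(-.03,.30)]):
  r.move_to(A+(.09+d)*unit(phi)+[0,0,z],quat(phi,f))
  im=vision.snapshot("wrist"); cv2.imwrite(f"pics/w{i}.png",cv2.cvtColor(im,cv2.COLOR_RGB2BGR))
  for n in ["knob","axis","neck","turntable"]:
    print(i,n,[(np.round(e["at"],4).tolist(),round(e["score"],2)) for e in models.mark_of(n,"wrist")])
print(t.current_t(),vision.get_calibration("wrist"))
E
```

```text
-1.2932647167939078
0 [None, [-0.2, 2.67], [-0.1, 1.81]]
1 [[-0.21, 0.21], [-0.2, -0.48], [-0.1, -1.33]]
0 knob [([0.6349, -0.0518, 0.1681], 0.82)]
0 axis [([0.6113, 0.0319, 0.1651], 0.96)]
0 neck [([0.5208, -0.101, -0.0004], 0.77)]
0 turntable [([0.586, 0.1068, -0.0008], 0.87), ([0.5697, -0.2807, 0.0032], 0.16)]
1 knob [([0.6365, -0.0538, 0.1676], 0.75)]
1 axis [([0.6127, 0.0318, 0.1681], 0.97)]
1 neck [([0.5957, 0.1165, 0.0558], 0.8), ([0.3724, 0.0629, 0.0004], 0.67), ([0.5161, -0.1038, -0.002], 0.57)]
1 turntable []
3.9917 {'fx': 302.00653793368855, 'fy': 302.00653793368855, 'cx': 250.3141404251619, 'cy': 186.8521075445888, 'position': array([0.60663937, 0.04431319, 0.45443758]), 'orientation': array([0.13490689, 0.98119746, 0.13671318, 0.01900463])}
```

View pics/w1.png

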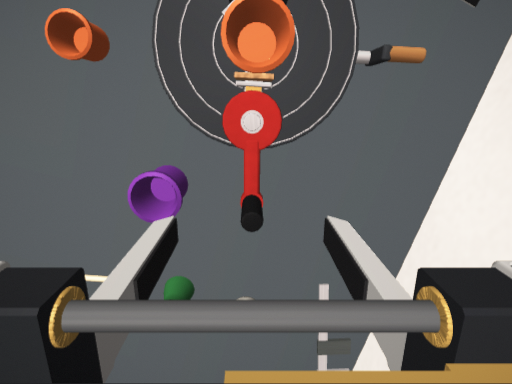

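The wrist view shows the large orange neck at (258,40) on the plate between the jaws. The red boss and stub are at (252,122) and the black knob is at (252,212). The smaller orange look-alike is off the plate at (78,35). Next I grip the knob.

```bash
python3 - <<'E'
from h import *
A=np.array([.6113,.0311,0]); K=np.array([.635,-.0548,0])
phi=np.arctan2(*(K-A)[1::-1])
P=A+.09*unit(phi)
gripper_to(.05,30)
r.move_l(P+[0,0,.23],quat(phi),vel=.25)
f0=t.current_wrist_force()
print(r.move_l(P+[0,0,.172],vel=.08,guard=8), f0)
gripper_to(.0,30)
print(phi,t.current_t(),t.current_opening(),t.current_finger_force(),t.current_ee_pos(),t.current_wrist_force()-f0,t.current_torque())
# small test swing
tan=lambda p: np.array([np.sin(p),-np.cos(p),0])
for k in range(1,5):
  p=phi-.05*k
  r.move_l(A+.09*unit(p)+[0,0,.172],quat(p),vel=.04)
  F=t.current_wrist_force()-f0
  print(k,"tan %.2f rad %.2f z %.2f"%(F@tan(p),F@unit(p),F[2]),(t.current_ee_pos()-A-.09*unit(p))[:2]*1000,t.current_opening())
print(t.current_t())
E
```

```text
False [ 0.26710403 -0.21759124  0.31207208]
-1.301591530319878 6.7 0.021415660645469133 30.00012516975403 [ 0.63540719 -0.05570695  0.17218844] [-1.19519114  0.38463199  0.88391524] [-0.05876811  0.03265356 -0.05358751]
1 tan -5.48 rad -0.75 z -1.71 [1.7668755  0.35906492] 0.021433383863155044
2 tan -5.04 rad -1.73 z -1.68 [1.79266974 0.27643702] 0.02162087764975884
3 tan -5.96 rad -1.46 z -2.59 [1.87724732 0.15333293] 0.02172951847682305
4 tan -5.28 rad -1.38 z -0.99 [1.88244183 0.0993107 ] 0.021850286929902808
7.7333
```

Running resistance reads about 5.5 N and the radial error is small. I continue to the stop.

```bash
cat >> h.py <<'E'
A=np.array([.6113,.0311,0]); PHI0=-1.3016; F0=np.array([.267,-.2176,.312])
tan=lambda p: np.array([np.sin(p),-np.cos(p),0])
def step(s,z=.172,vel=.04,R=.09):   # s: commanded lever swing; returns (actual s, tangential resistance, radial, z force, z)
    p=PHI0-s
    r.move_l(A+R*unit(p)+[0,0,z],quat(p),vel=vel)
    return read(p)
def read(p, n=5):
    F=np.mean([t.current_wrist_force() for _ in range(n)],0)-F0; e=t.current_ee_pos()-A
    return PHI0-np.arctan2(e[1],e[0]), -F@tan(p), F@unit(p), F[2], e[2], np.hypot(e[0],e[1])
E
python3 - <<'E'
from h import *
s=.2
while s<.85:
  s+=.05 if s<.6 else .02
  o=step(s); print("%.2f"%s,np.round(o,4))
  if o[1]>13: break
print(t.current_t(),t.current_opening())
E
```

```text
0.25 [ 0.2287  5.6915 -1.3836 -0.8853  0.1724  0.0901]
0.30 [ 0.2786  5.3235 -0.7327 -1.7705  0.1724  0.0901]
0.35 [ 0.3285  4.8843 -0.543  -1.9744  0.1724  0.0901]
0.40 [ 0.377   5.2519 -1.1419 -1.7648  0.1724  0.0901]
0.45 [ 0.4262  6.3465 -0.9311 -3.07    0.1724  0.0901]
0.50 [ 0.4762  4.7685 -1.2292 -2.5936  0.1724  0.0901]
0.55 [ 0.5259  4.6382 -2.1448 -1.9259  0.1724  0.0901]
0.60 [ 0.5754  5.1237 -1.1355 -2.6012  0.1724  0.0901]
0.62 [ 0.5914  6.274  -1.7382 -2.3456  0.1724  0.09  ]
0.64 [ 0.6106  6.666  -1.6851 -2.6833  0.1724  0.0901]
0.66 [ 0.6307  5.9496 -0.8267 -2.7413  0.1724  0.0901]
0.68 [ 0.6502  6.1217 -1.4865 -2.9485  0.1724  0.09  ]
0.70 [ 0.6692  6.193  -1.4768 -2.3746  0.1724  0.09  ]
0.72 [ 0.6753  8.655  -1.9067 -3.9197  0.1725  0.09  ]
0.74 [ 0.6807  9.9794 -2.5465 -6.3206  0.1726  0.0899]
0.76 [ 0.6862 12.9111 -1.4251 -7.4612  0.1727  0.0899]
0.78 [ 0.6918 15.4274 -2.418  -8.3163  0.1728  0.0898]
12.0583 0.021516624821145754
```

```bash
python3 - <<'E'
from h import *
print(np.round(step(.63),4))
for z in (.175,.178,.181,.184):
  print(z,np.round(step(.63,z,vel=.03),4))
print(t.current_t(),t.current_opening())
E
```

```text
[ 0.634  -0.1701 -0.4282  1.0705  0.1721  0.0901]
0.175 [ 0.646  -0.5866 -2.6555 -7.6185  0.1737  0.0899]
0.178 [ 0.6384  0.4797 -2.7187 -9.1744  0.1774  0.0899]
0.181 [  0.6329  -0.8952  -3.0658 -10.0069   0.1808   0.0899]
0.184 [ 0.6311 -0.9411 -4.2073 -9.855   0.184   0.0898]
13.5417 0.021362544675599646
```

```bash
python3 - <<'E'
from h import *
for s in np.r_[np.arange(.53,-.9,-.12),-.91,-.93]:
  o=step(s,.183,vel=.08); print("%.2f"%s,np.round(o,4))
  if o[1]<-9: break
print(t.current_t(),t.current_opening())
E
```

```text
0.53 [  0.5302   0.0754  -3.7667 -10.7143   0.1827   0.0899]
0.41 [  0.4144   0.0431  -3.7681 -10.5507   0.1828   0.0899]
0.29 [  0.2969   0.5274  -3.7544 -10.5851   0.1828   0.0899]
0.17 [  0.1777   0.055   -3.8586 -11.4923   0.1828   0.0899]
0.05 [  0.0575  -0.2666  -3.807  -11.3678   0.1828   0.0898]
-0.07 [ -0.0623   0.4715  -2.5819 -10.9956   0.1828   0.0898]
-0.19 [ -0.1826  -0.2845  -2.9916 -10.4657   0.1828   0.0898]
-0.31 [ -0.3027   0.5282  -4.1217 -10.5161   0.1828   0.0897]
-0.43 [ -0.4228   0.1726  -3.9899 -10.8304   0.1828   0.0897]
-0.55 [ -0.5429   0.0436  -3.2106 -10.6635   0.1828   0.0896]
-0.67 [ -0.663    0.9756  -5.0563 -10.2447   0.1829   0.0896]
-0.79 [ -0.7827  -0.1524  -4.609  -10.3548   0.1828   0.0895]
-0.91 [ -0.9032  -0.035   -5.8264 -11.0337   0.1828   0.0894]
-0.93 [ -0.9209   0.7811  -4.1282 -11.7235   0.1828   0.0894]
17.4583 0.02166603576401826
```

```bash
python3 - <<'E'
from h import *
print(np.round(step(-.945,.183),4))
for z in (.180,.178,.176,.174,.172,.1705):
  o=step(-.945,z,vel=.03);print(z,np.round(o,4))
  if o[3]>6: break
print(t.current_t(),t.current_opening())
im=vision.snapshot("wrist"); cv2.imwrite("pics/w2.png",cv2.cvtColor(im,cv2.COLOR_RGB2BGR))
im=vision.snapshot("scene"); cv2.imwrite("pics/s2.png",cv2.resize(cv2.cvtColor(im[150:290,180:360],cv2.COLOR_RGB2BGR),(720,560)))
E
```

```text
[ -0.9348  -0.2946  -5.9235 -10.5627   0.1828   0.0894]
0.18 [-0.935  -0.2932 -6.2169 -8.7454  0.18    0.0895]
0.178 [ -0.9359  -0.4593  -5.8466 -10.0474   0.1782   0.0895]
0.176 [-0.9367  0.6377 -6.6871 -7.7751  0.1764  0.0896]
0.174 [-0.9369 -0.6389 -6.0511 -7.4825  0.1746  0.0896]
0.172 [-0.9376  0.8632 -6.5293 -7.0278  0.1728  0.0896]
0.1705 [-0.9382  1.606  -6.6719 -4.125   0.1723  0.0897]
19.2083 0.020931392424059513
```

View pics/s2.png

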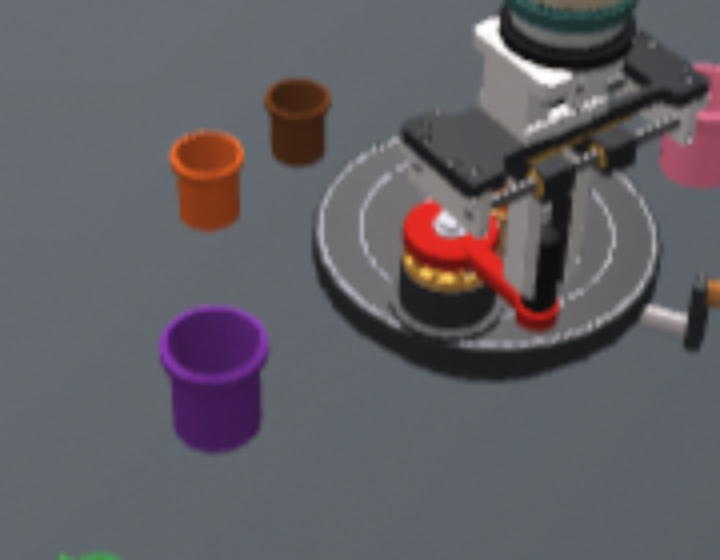

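The gripper height (0.1723) matches the home value, so the lever has dropped into its teeth. I turn clockwise and watch for the rise.

```bash
python3 - <<'E'
from h import *
s=-.945; L=[];b=None
while s<.5:
  s+=.05 if s<-.7 else .03
  o=step(s,.172); L.append(o[1])
  print("%.3f"%s,np.round(o,4)[[0,1,2,3,4]])
  if s>-.7 and np.mean(L[-2:])>7.4: break
  if o[1]>9.3 or t.current_t()>50: break
print(t.current_t(),t.current_opening())
E
```

```text
-0.895 [-0.8927  0.8664 -6.014  -7.0429  0.173 ]
-0.845 [-0.8628  4.0557 -6.8453 -8.3907  0.1731]
-0.795 [-0.8198  4.9502 -6.6732 -8.3885  0.1731]
-0.745 [-0.7718  4.685  -6.2276 -6.7944  0.1731]
-0.695 [-0.7229  4.4966 -5.9275 -8.5621  0.1732]
-0.665 [-0.6958  5.4981 -7.2172 -7.7401  0.1732]
-0.635 [-0.6668  5.9813 -5.8282 -7.9754  0.1732]
-0.605 [-0.6374  5.4074 -6.3043 -8.8343  0.1732]
-0.575 [-0.6081  5.636  -5.7448 -9.0471  0.1732]
-0.545 [-0.5789  5.4068 -5.3283 -9.9458  0.1732]
-0.515 [-0.5509  6.7772 -5.7917 -8.1507  0.1732]
-0.485 [-0.5235  6.262  -6.2796 -9.3547  0.1732]
-0.455 [-0.4961  7.5255 -6.3019 -8.691   0.1733]
-0.425 [-0.4692  7.6894 -6.4288 -9.7923  0.1733]
22.8583 0.021588225826442965
```

The gripper height is about 0.8 mm above home and there is vertical tension in the grip. I relieve the load, let go so the lever drops fully home, and regrip before finishing.

```bash
python3 - <<'E'
from h import *
print(np.round(step(-.51,.172),4))
print(np.round(step(-.51,.1695,vel=.03),4))
gripper_to(.04,30)
r.hold(.4)
print("free",np.mean([t.current_wrist_force() for _ in range(10)],0),t.current_ee_pos())
im=vision.snapshot("top");k=models.mark_of("knob","top");print([(np.round(e["at"],4),e["score"]) for e in k])
im=vision.snapshot("scene"); cv2.imwrite("pics/s3.png",cv2.resize(cv2.cvtColor(im[150:290,180:360],cv2.COLOR_RGB2BGR),(720,560)))
r.move_l(A+.09*unit(PHI0+.51)+[0,0,.172],vel=.03)
gripper_to(0,30)
p=PHI0+.51
print(np.round(read(p),4),t.current_opening(),t.current_t())
for s in (-.49,-.47,-.45): print(s,np.round(step(s,.172),4))
E
```

```text
[-0.5175  0.0096 -6.3644 -7.6238  0.173   0.0899]
[-0.5184 -0.271  -6.0045 -1.2849  0.1722  0.0901]
free [0.18928852 0.50387494 0.29637156] [ 0.67454749 -0.03292449  0.16937768]
[(array([ 0.675 , -0.0331,  0.1643]), 0.67)]
[-0.5103  0.5936 -0.8562 -0.4329  0.172   0.09  ] 0.02116379747253958 25.1917
-0.49 [-0.4934  0.9607  0.9618 -0.5834  0.172   0.09  ]
-0.47 [-0.4819  4.5946 -0.0921 -2.608   0.1721  0.09  ]
-0.45 [-0.4724  7.0818 -0.9293 -1.9502  0.1721  0.09  ]
```

View pics/s3.png

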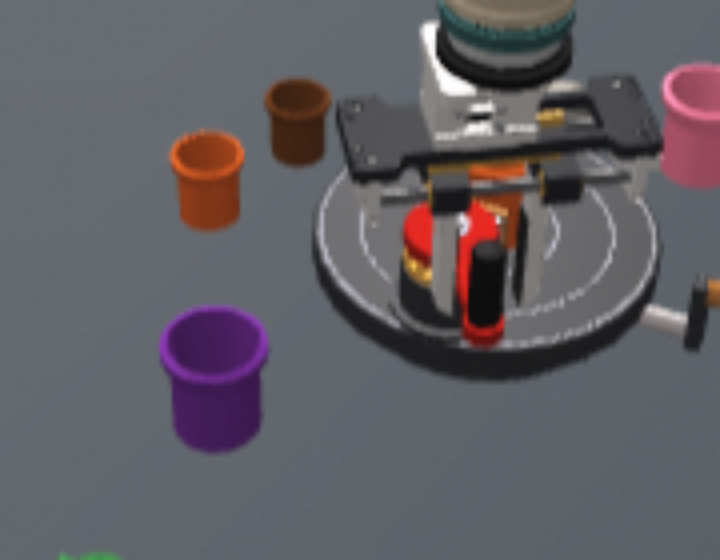

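The open fingers stand either side of the knob at (487,290). The lever rests on the boss in its teeth and the neck behind it is upright. I continue tightening in small steps.

```bash
python3 - <<'E'
from h import *
s=-.45
def rd():
  v=[]
  for _ in range(6): r.hold(.04); v.append(read(PHI0-s,3))
  return np.mean(v,0)
while s<.3:
  s+=.02
  step(s,.172); o=rd(); print("%.3f"%s,np.round(o,4))
  if o[1]>9.5 or t.current_t()>50: break
print(t.current_t())
E
```

```text
-0.430 [-0.4577  7.4087 -0.9344 -2.4205  0.1721  0.09  ]
-0.410 [-0.4401  8.0073 -1.2506 -2.6949  0.1722  0.09  ]
-0.390 [-0.4219  8.1966 -0.6142 -2.7776  0.1722  0.09  ]
-0.370 [-0.4035  8.2022 -1.3037 -3.1687  0.1722  0.09  ]
-0.350 [-0.3851  8.6509 -1.2094 -3.3225  0.1722  0.09  ]
-0.330 [-0.3667  8.7237 -1.1284 -3.3279  0.1722  0.09  ]
-0.310 [-0.3483  9.0946 -1.505  -3.713   0.1722  0.09  ]
-0.290 [-0.33    9.6686 -1.843  -3.5784  0.1722  0.09  ]
29.9417
```

```bash
python3 - <<'E'
from h import *
for s in (-.33,-.36):
  o=step(s,.172); print(s,np.round(o,4))
  if abs(o[1])<.8: break
gripper_to(.045)
p=t.current_ee_pos()
r.move_l(p+[0,0,.08],vel=.1)
r.move_l(np.r_[.64,-.22,.30],vel=.3)
for n in("top","scene"):
  im=vision.snapshot(n)
  print([(np.round(e["at"],4),round(e["score"],2)) for e in models.mark_of("knob",n)+models.mark_of("neck",n)])
  cv2.imwrite(f"pics/f_{n}.png",cv2.resize(cv2.cvtColor(im[150:290,180:360] if n=="scene" else im[100:240,160:340],cv2.COLOR_RGB2BGR),(540,420)))
print(t.current_t())
a,b=cv2.imread("pics/f_top.png"),cv2.imread("pics/f_scene.png")
cv2.imwrite("pics/f.png",cv2.resize(np.hstack([a,b]),(800,311)))
E
```

```text
-0.33 [-0.3423  5.4228 -1.1515 -1.749   0.1721  0.0901]
-0.36 [-0.3544  2.097  -1.2442 -0.5561  0.172   0.0901]
[(array([ 0.6646, -0.0404,  0.1661]), 0.93), (array([ 6.505e-01,  3.390e-01, -6.000e-04]), 0.81), (array([0.5928, 0.1249, 0.0559]), 0.77), (array([ 0.3861,  0.1647, -0.003 ]), 0.72), (array([0.37  , 0.0624, 0.0019]), 0.62), (array([ 0.5159, -0.1075,  0.0029]), 0.61)]
[(array([ 0.6661, -0.0382,  0.169 ]), 0.62), (array([ 0.5175, -0.1058,  0.0012]), 0.75), (array([ 0.6565,  0.3411, -0.002 ]), 0.66), (array([ 0.3853,  0.164 , -0.0005]), 0.6), (array([0.5902, 0.1186, 0.0579]), 0.56), (array([0.376 , 0.0605, 0.0039]), 0.43)]
33.0333
```

View pics/f.png

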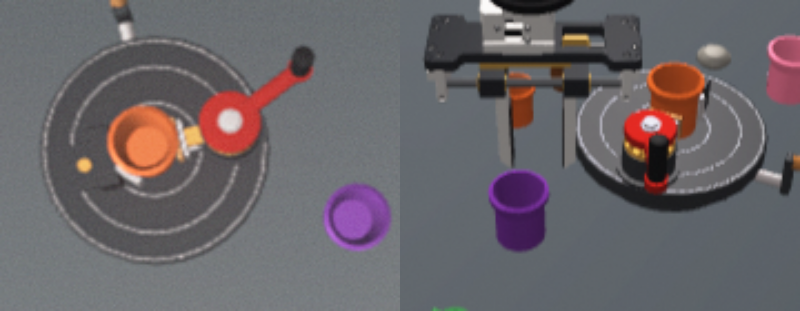

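The neck is upright between the jaws at (145,140), the lever is down and free with its knob at (302,60), and the gripper is clear. I hand in the job.

```bash
python3 -c "
from plant import r
print(r.sign_off())"
```

```text
the job is handed in; nothing more can be done
None
```

The job is handed in: the orange neck is clamped upright at about 10 N at the knob (9.7 N measured, against about 5.5 N running free), and the red lever is down in its teeth and released; partway through the second clockwise turn I let go once and regripped, because the lever was riding about 0.8 mm above home.

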